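# Put the colour filters home in their pockets

### The job

Sort the two loose round colour filters into the pockets of their own colours, first red, then blue: set each flat on the apron of its pocket, nudge it in under the cover and press it home with about 5 N until it rests against both hidden pins (how deep they stand differs, so go by feel), not hard enough to shift the pin block (which slides at 9 N). If it hangs on one pin, ease it sideways and press again. The yellow filter is already home; leave it and the other things alone.

Things in the scene. Friction and masses are not known exactly. Their poses are not given: they have to be found in the camera images.
- red_centre (a point): centre (half-way up) of the red colour filter: a round bright red disc with a black rubber band, 40 mm across, 16 mm thick, 70 g (mass varies), lying flat, loose on the trolley; its z axis points up, its yaw means nothing
- blue_centre (a point): centre (half-way up) of the blue colour filter: a round blue disc with a black rubber band, 40 mm across, 16 mm thick, 70 g (mass varies), lying flat, loose on the trolley; its z axis points up, its yaw means nothing
- yellow_centre (a point): centre (half-way up) of the yellow colour filter: a round yellow disc with a black rubber band, 40 mm across, 16 mm thick, 70 g (mass varies), lying flat; it is at home in the yellow pocket from the start and stays there
- pocket_red: the bright red pocket, fixed; x axis = the way in, y = left, origin on the trolley below the mouth. Floor 8 mm up, 84 mm wide, x = -75 mm (open apron) to 68 mm; cover from x = 0, underside 30, top 34 mm up. Hidden below it two pins 45 deg either side of the centre line, on a block held by friction (slides at 9 N, stays). A disc touching both is centred at y = 0, x = 2 to 14 mm
- red_mouth (a point): middle of the front edge of the bright red pocket's cover, at the height of the centre of a disc lying in the pocket (16 mm above the trolley); axes as the pocket. The cover's side walls are 72 mm apart inside, the apron has none; the pins below the cover are 10 mm thick, 18 mm tall and 35.4 mm apart. The rear 6 to 18 mm of a disc at home stays outside the cover, to push on
- pocket_blue: the blue pocket, fixed; x axis = the way in, y = left, origin on the trolley below the mouth. Floor 8 mm up, 84 mm wide, x = -75 mm (open apron) to 68 mm; cover from x = 0, underside 30, top 34 mm up. Hidden below it two pins 45 deg either side of the centre line, on a block held by friction (slides at 9 N, stays). A disc touching both is centred at y = 0, x = 2 to 14 mm
- blue_mouth (a point): middle of the front edge of the blue pocket's cover, at the height of the centre of a disc lying in the pocket (16 mm above the trolley); axes as the pocket. The cover's side walls are 72 mm apart inside, the apron has none; the pins below the cover are 10 mm thick, 18 mm tall and 35.4 mm apart. The rear 6 to 18 mm of a disc at home stays outside the cover, to push on
- pocket_yellow: the yellow pocket, fixed; x axis = the way in, y = left, origin on the trolley below the mouth. Floor 8 mm up, 84 mm wide, x = -75 mm (open apron) to 68 mm; cover from x = 0, underside 30, top 34 mm up. Hidden below it two pins 45 deg either side of the centre line, on a block held by friction (slides at 9 N, stays). A disc touching both is centred at y = 0, x = 2 mm
- yellow_mouth (a point): middle of the front edge of the yellow pocket's cover, at the height of the centre of a disc lying in the pocket (16 mm above the trolley); axes as the pocket. The cover's side walls are 72 mm apart inside, the apron has none; the pins below the cover are 10 mm thick, 18 mm tall and 35.4 mm apart. The rear 6 to 18 mm of a disc at home stays outside the cover, to push on
- filter_red: the same loose red disc; origin at the centre of its underside
- filter_blue: the same loose blue disc; origin at the centre of its underside
- eraser: bystander: blue and white eraser, 19x42x12 mm, loose; origin at its underside
- memory_stick: bystander: grey memory stick, 17x50x8 mm, loose; origin at its underside
- adapter_lemon: bystander: yellow plug adapter, 13x40x13 mm, loose; origin at its underside
- block_battery: bystander: black and yellow block battery, 18x27x47 mm, standing, loose; origin at its underside
- coffee_mug: bystander: white mug, 78x116x101 mm, loose; origin at its underside
- tape: bystander: roll of black tape, 62x60x19 mm, loose; origin at its underside
- brass_mass: bystander: small round slotted mass, 30x30x9 mm, loose; origin at its underside
Not all that is in view belongs to the job. There is more than one size of the filter_blue; the job needs the largest.

How it is judged:
On the way, in this order (a step that is already met when the one before it is completed fails the run):
1. the red filter is pressed home in the red pocket: at least 2.5 N between disc and pocket, rim within 3 mm of both pins (contact force between filter_red and pocket_red above 2.5 N and horizontal distance between red_centre and pins_red_c0 below 0.028 m and horizontal distance between red_centre and pins_red_c1 below 0.028 m).
2. the blue filter is pressed home in the blue pocket: at least 2.5 N between disc and pocket, rim within 3 mm of both pins (contact force between filter_blue and pocket_blue above 2.5 N and horizontal distance between blue_centre and pins_blue_c0 below 0.028 m and horizontal distance between blue_centre and pins_blue_c1 below 0.028 m).
At the end, for the whole second after the job is handed in: Each of the red, blue and yellow filters lies flat in the pocket of its own colour, its rim within 2 mm of both pins (centre within 27 mm of each pin's axis), which have not been shifted by more than 2 mm (horizontal distance between red_centre and pins_red_c0 below 0.027 m and horizontal distance between red_centre and pins_red_c1 below 0.027 m and angle between each of red_centre, blue_centre, yellow_centre's own z axis and vertical below 0.1 rad and horizontal distance between blue_centre and pins_blue_c0 below 0.027 m and horizontal distance between blue_centre and pins_blue_c1 below 0.027 m and horizontal distance between yellow_centre and pins_yellow_c0 below 0.027 m and horizontal distance between yellow_centre and pins_yellow_c1 below 0.027 m); the robot touches nothing.
It fails at once if a pin block is pushed more than 2 mm (distance of any of pins_red_c0, pins_blue_c0, pins_yellow_c0 from where it was at the start of the episode above 0.002 m).
It fails at once if a bystander is moved more than 3 cm (distance of any of eraser, memory_stick, adapter_lemon, block_battery, coffee_mug, tape, brass_mass from where it was at the start of the episode above 0.03 m).
It also fails if it takes over 64 s, if anything falls off the work surface, if the arm or the gripper's body presses on something with over 40 N, if the wrist force passes 120 N, or if a joint passes its speed limit or range.

### The arm

A 6-joint arm with a two-finger parallel gripper is mounted at the origin on a cart in front of the work surface, level with it; the furniture and walls round the work are solid. World frame = base frame: x ahead of the robot, y to its left, z up, the work surface at z = 0. Lengths are in m, angles in rad, forces in N, time in s.
With the tool pointing down it reaches from about 0.3 to 0.775 m from the base axis. Payload 14.6 kg.
Tool frame: the origin (TCP) lies midway between the tips of the shut fingers; the grasp point (between the pads) lies 19 mm behind it; z points along the fingers, y is the line along which they close (so a half turn about z gives the same grasp; the last joint's range is limited). The gripper opens to 94 mm and grips with 3 to 60 N. Pads are 16 mm wide; open, the fingers measure 119 mm over their backs; the gripper's body (75 mm by 177 mm) begins 78 mm behind the grasp point.
Start: joints at [1.217, 0.3, 1.521, -0, 1.321, -0.067], TCP at [0.156, 0.528, 0.205] pointing down, gripper open.
Joint ranges: [-3.03, 3.03], [-0.79, 2.21], [0.23, 2.52], [-1.04, 4.18], [0, 3.07], [-2.55, 2.55]. Speed limits (rad/s): [2.22, 2.22, 2.57, 3.14, 3.14, 3.14].

### API

Orientations are given as a unit quaternion [x, y, z, w].
In Python, from plant import bot gives the robot as it stands.
- The arm moves only by the tool jog_arm, never from a script. Its argument "rows" is a list of rows, each an object of numbers: "gripper": the closure, from -1 (fully open) to 1 (shut); "tx", "ty", "tz": the shift along the world's x, y, z in m; "spin": the turn about the world's z in rad. In form: [{"gripper": .., "tx": .., "ty": .., "tz": .., "spin": ..}, ...]. A call has 1 to 20 rows; each row is the pose to reach, as a shift and turn from the pose commanded when the call began; what a row does not reach only later rows make up. A row lasts 1/10 s, in which the tool goes at most 50 mm and 8.59 degrees, less where a joint would pass 70% of its speed; a pose out of reach is approached as far as the arm can. A call with a gripper value outside its range is refused whole. The fingers move at their own pace and stop on an object; "squeeze" is the grip in N (left out, the last holds). Time passes only in rows, so rows that repeat a pose let the fingers close. It gives the time, the measured TCP pose, the force, the opening and the grip force at its end, in the units of the state.
- bot.observe(): the state, without advancing time (a new reading comes with each control period).
- bot.capture(name): name is "scene" or "top" or "wrist"; returns a dict with "frame" (400x640x3 uint8, blue, green, red), "range_z" (400x640 float32, m along the optical axis (not along the pixel's ray), 0 where there is no reading), "intrinsics" (3x3 intrinsics, pixels), "world_from_camera" (4x4, takes a point from camera to world coordinates); the wrist camera has in their place "tool_from_camera" (4x4, takes a point from camera to tool coordinates, whose origin is the TCP and whose axes are the flange's). Camera axes: x right, y down, z forward; pixel columns grow to the right and rows downward; lengths in m; the calibration is good to about 2 mm. The wrist camera is an equidistant fisheye: a pixel r from the principal point sees the ray r / f radians off the axis. A picture is of the moment at which its call begins: read the wrist's pose just before it.
- bot.sign_off(): hands the job in; it is judged then, once.
The state is a dict: "time_s": time; "joints": joint angles; "joint_velocities": joint speeds; "joint_efforts": joint torques, N m; "eef_pos": TCP position; "orientation": TCP orientation; "ft_force": force on the tool from outside, world axes, zero at the start; "ft_torque": the same for the moment, N m; "grip_width": finger opening in m; "gripper_force": force on a finger pad.
Only numpy, scipy, OpenCV 4.12 (cv2) and the standard library are available. Lean on these libraries where they do the work, as an engineer would, in place of code of your own. Each camera call takes 0.05 s, during which the arm holds its last target. There are 200 camera calls.

## Working session

There is one attempt and no reset: what is moved stays moved. The work goes in short steps, Python scripts to look and compute and a tool call to move; the robot and the scene stay as the last step left them, time stands still between calls to the robot, and variables do not carry over. Pictures are saved under pics/ and viewed, at most 10 in all, crops included, and the job is handed in when it is done.

Besides the shell and the picture viewer there is one more tool, called after "Request:" as name(argument=value, ...) on one line, values as JSON. jog_arm: Moves the arm, as the interface text tells. Its arguments: {"type":"object","properties":{"rows":{"type":"array","items":{"type":"object","properties":{"gripper":{"type":"number"},"tx":{"type":"number"},"ty":{"type":"number"},"tz":{"type":"number"},"spin":{"type":"number"}}}},"squeeze":{"type":"number"}},"required":["rows"]}

```bash
mkdir -p pics
cat > h.py <<'E'
import numpy as np, cv2, pickle
from plant import bot
def grab(n):
    c=bot.capture(n); pickle.dump(c,open(f'{n}.pkl','wb')); cv2.imwrite(f'pics/{n}.png',c['frame']); return c
def load(n): return pickle.load(open(f'{n}.pkl','rb'))
def cloud(c):
    K=c['intrinsics'];z=c['range_z'];v,u=np.indices(z.shape)
    p=np.stack([(u-K[0,2])/K[0,0]*z,(v-K[1,2])/K[1,1]*z,z],-1)
    T=c['world_from_camera'];return p@T[:3,:3].T+T[:3,3]
def pix(c,u,v,h):
    "pixel to world on plane z=h"
    K=c['intrinsics'];T=c['world_from_camera']
    d=T[:3,:3]@np.array([(u-K[0,2])/K[0,0],(v-K[1,2])/K[1,1],1]);o=T[:3,3]
    return o+d*(h-o[2])/d[2]
E
python3 - <<'E'
from h import *
for n in('top','scene'):
    c=grab(n);print(n,c['intrinsics'].round(1).tolist(),c['world_from_camera'].round(3).tolist())
s=bot.observe();print(s)
E
```

```text
top [[387.5, 0.0, 322.4], [0.0, 387.5, 201.0], [0.0, 0.0, 1.0]] [[-0.012, -0.995, 0.102, 0.446], [-1.0, 0.013, 0.004, -0.178], [-0.005, -0.102, -0.995, 0.896], [0.0, 0.0, 0.0, 1.0]]
scene [[470.3, 0.0, 316.2], [0.0, 470.3, 203.3], [0.0, 0.0, 1.0]] [[0.846, -0.429, 0.315, 0.25], [-0.532, -0.663, 0.526, -0.643], [-0.017, -0.613, -0.79, 0.711], [0.0, 0.0, 0.0, 1.0]]
{'time_s': 0.1, 'joints': array([ 1.21739497e+00,  3.00415598e-01,  1.52148387e+00,  1.62294126e-05,
        1.32069119e+00, -6.66400246e-02]), 'joint_velocities': array([-0.00139874, -0.00041581, -0.00232539, -0.00136793, -0.00093371,
        0.00126062]), 'joint_efforts': array([ 3.67532397e-03, -5.32644618e+01, -3.53288984e+01,  7.10645481e-02,
        2.34445289e-02, -6.30846159e-06]), 'eef_pos': array([0.15550999, 0.52732921, 0.2049579 ]), 'orientation': array([ 1.42891876e-01,  9.89738179e-01, -4.86396246e-04, -1.11720051e-04]), 'ft_force': array([-1.1358886 , -0.64517255,  0.17519794]), 'ft_torque': array([0.00414622, 0.01841213, 0.03855269]), 'gripper_force': 0.0, 'grip_width': 0.09418279627155361}
```

View pics/top.png

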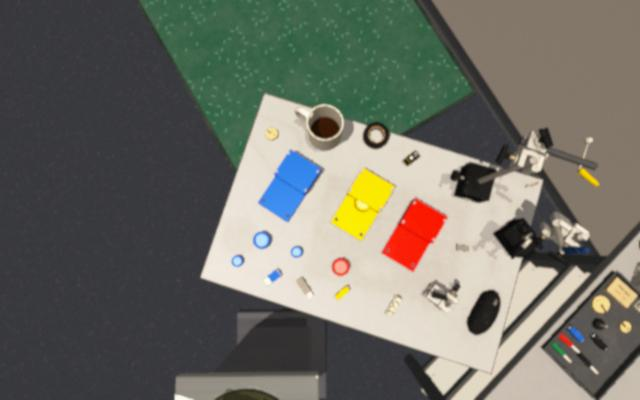

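View pics/scene.png

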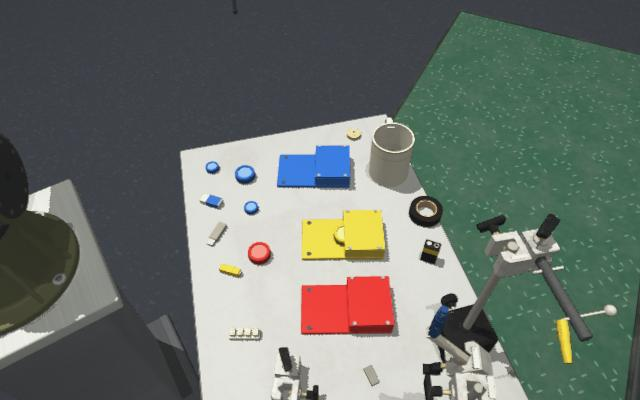

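```bash
cat > m.py <<'E'
from h import *
for n in('top','scene'):
    c=load(n);P=cloud(c);hsv=cv2.cvtColor(c['frame'],cv2.COLOR_BGR2HSV);H,S,V=cv2.split(hsv)
    print(n,'table z',np.median(P[(S<40)&(V>120)&(abs(P[...,2])<.02)][:,2]).round(4))
    for col,m in dict(red=(H<8)|(H>172),blue=(H>98)&(H<122),yel=(H>24)&(H<34)).items():
        m=(m&(S>110)&(V>90)&(P[...,2]<.06)&(P[...,2]>-.02)&(np.abs(P[...,0]-.5)<.35)&(np.abs(P[...,1])<.6)).astype('u1')
        k,L,st,ce=cv2.connectedComponentsWithStats(m)
        for i in range(1,k):
            if st[i,4]<25: continue
            Q=P[L==i];w=Q[:,:2]
            print(col,st[i,4],'pix',ce[i].round(0),'med',np.median(Q,0).round(4),'mid',((w.max(0)+w.min(0))/2).round(4),'ext',np.ptp(w,axis=0).round(3))
            if st[i,4]>900:
                for nm,lo,hi in(('cover',.027,.042),('apron',0.0,.014)):
                    q=w[(Q[:,2]>lo)&(Q[:,2]<hi)]
                    (cx,cy),s,a=cv2.minAreaRect((q*1000).astype('f4'));print('   ',nm,len(q),round(cx,1),round(cy,1),np.round(s,1),round(a,1),'mean',(q.mean(0)*1000).round(1))
E
python3 m.py
python3 -c "
from h import *
a=load('top')['frame'][140:300,220:460];cv2.imwrite('pics/c1.png',cv2.resize(a,None,fx=3.3,fy=3.3,interpolation=cv2.INTER_CUBIC))"
```

```text
top table z -0.0005
red 2460 pix [414. 234.] med [ 0.4591 -0.3785  0.0106] mid [ 0.4593 -0.3838] ext [0.167 0.151]
    cover 1134 488.0 -398.1 [83.4 68.2] 58.5 mean [ 487.9 -397.8]
    apron 1281 459.1 -382.5 [ 87.1 151.2] 57.9 mean [ 430.9 -362.1]
red 175 pix [341. 266.] med [ 0.3891 -0.2139  0.0146] mid [ 0.388  -0.2136] ext [0.037 0.039]
blue 2209 pix [289. 185.] med [ 0.5735 -0.0996  0.0111] mid [ 0.5748 -0.0989] ext [0.16  0.142]
    cover 1063 602.1 -118.5 [83.5 67.9] 56.4 mean [ 601.8 -118.5]
    apron 1124 574.5 -99.5 [ 81.4 146.1] 56.5 mean [544.9 -79.9]
blue 97 pix [262. 239.] med [ 0.452  -0.0389  0.0153] mid [ 0.4507 -0.0354] ext [0.034 0.034]
blue 72 pix [274. 276.] med [ 0.3699 -0.0634  0.012 ] mid [ 0.3698 -0.0633] ext [0.02  0.023]
yel 2302 pix [362. 204.] med [ 0.5286 -0.2637  0.0227] mid [ 0.5283 -0.2632] ext [0.163 0.14 ]
    cover 1098 552.2 -279.4 [82.7 82.4] 58.2 mean [ 558.3 -283. ]
    apron 1084 530.7 -264.8 [ 83.6 150.1] 58.5 mean [ 497.4 -244.4]
yel 85 pix [342. 293.] med [ 0.3293 -0.2154  0.0121] mid [ 0.3293 -0.2145] ext [0.026 0.029]
scene table z -0.000
[... 640 characters left out ...]

blue 145 pix [244. 173.] med [ 0.4483 -0.0389  0.0153] mid [ 0.4491 -0.0271] ext [0.037 0.054]
blue 102 pix [213. 200.] med [ 0.3682 -0.0637  0.0122] mid [ 0.3681 -0.0634] ext [0.027 0.028]
blue 72 pix [250. 207.] med [ 0.4209 -0.117   0.0099] mid [ 0.4218 -0.115 ] ext [0.025 0.025]
yel 3411 pix [344. 236.] med [ 0.5287 -0.2718  0.0219] mid [ 0.528  -0.2644] ext [0.163 0.147]
    cover 1575 559.2 -284.6 [86.5 67.7] 58.1 mean [ 557.3 -287.1]
    apron 1566 527.3 -262.2 [ 90.3 140.3] 58.3 mean [ 497.4 -252.7]
yel 26 pix [428. 251.] med [ 0.6224 -0.3806  0.0368] mid [ 0.6231 -0.3808] ext [0.01  0.017]
yel 142 pix [229. 269.] med [ 0.3294 -0.2173  0.012 ] mid [ 0.3293 -0.2168] ext [0.028 0.033]
```

View pics/c1.png

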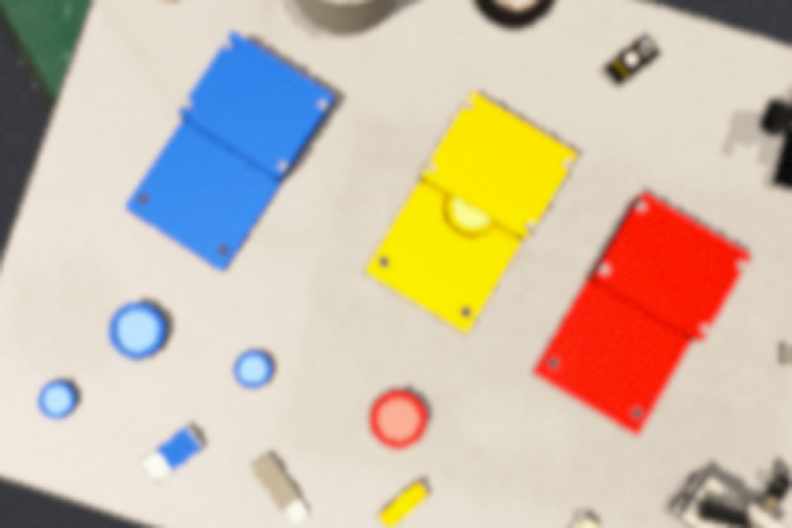

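Request:
jog_arm(rows=[{"gripper": -0.3,"tx": 0.265,"ty": -0.377,"tz": 0,"spin": -0.267},{"gripper": -0.3,"tx": 0.265,"ty": -0.377,"tz": 0,"spin": -0.267},{"gripper": -0.3,"tx": 0.265,"ty": -0.377,"tz": 0,"spin": -0.267},{"gripper": -0.3,"tx": 0.265,"ty": -0.377,"tz": 0,"spin": -0.267},{"gripper": -0.3,"tx": 0.265,"ty": -0.377,"tz": 0,"spin": -0.267},{"gripper": -0.3,"tx": 0.265,"ty": -0.377,"tz": 0,"spin": -0.267},{"gripper": -0.3,"tx": 0.265,"ty": -0.377,"tz": 0,"spin": -0.267},{"gripper": -0.3,"tx": 0.265,"ty": -0.377,"tz": 0,"spin": -0.267},{"gripper": -0.3,"tx": 0.265,"ty": -0.377,"tz": 0,"spin": -0.267},{"gripper": -0.3,"tx": 0.2325,"ty": -0.741,"tz": -0.045,"spin": -0.267},{"gripper": -0.3,"tx": 0.2325,"ty": -0.741,"tz": -0.045,"spin": -0.267},{"gripper": -0.3,"tx": 0.2325,"ty": -0.741,"tz": -0.045,"spin": -0.267},{"gripper": -0.3,"tx": 0.2325,"ty": -0.741,"tz": -0.045,"spin": -0.267},{"gripper": -0.3,"tx": 0.2325,"ty": -0.741,"tz": -0.045,"spin": -0.267},{"gripper": -0.3,"tx": 0.2325,"ty": -0.741,"tz": -0.045,"spin": -0.267},{"gripper": -0.3,"tx": 0.2325,"ty": -0.741,"tz": -0.045,"spin": -0.267},{"gripper": -0.3,"tx": 0.2325,"ty": -0.741,"tz": -0.045,"spin": -0.267},{"gripper": -0.3,"tx": 0.2325,"ty": -0.741,"tz": -0.045,"spin": -0.267},{"gripper": -0.3,"tx": 0.2325,"ty": -0.741,"tz": -0.045,"spin": -0.267}])

```text
time_s: 2.0
eef_pos: [0.3878, -0.2134, 0.1601]
orientation: [0.274, 0.962, 0.0, -0.0]
ft_force: [0.4, 1.5, 0.1]
grip_width: 0.0611
gripper_force: 0.0
```

Run:
```python
from h import *
s=bot.observe();c=grab('wrist');c['st']=s;pickle.dump(c,open('wr1.pkl','wb'));cv2.imwrite('pics/w1.png',c['frame'])
print(c['intrinsics'].round(1).tolist(),c['tool_from_camera'].round(3).tolist(),s['orientation'])
for n in('top','scene'):
    P=cloud(load(n)).reshape(-1,3)
    for nm,(x,y) in dict(red=(.43,-.362),redL=(.37,-.44),blue=(.545,-.08)).items():
        q=P[(np.hypot(P[:,0]-x,P[:,1]-y)<.11)];print(n,nm,q[:,2].max().round(3),q[q[:,2]>.09][:,:2].round(2)[::20].tolist()[:5])
```

```text
[[309.7, 0.0, 315.2], [0.0, 309.7, 194.5], [0.0, 0.0, 1.0]] [[-0.0, -0.966, -0.258, 0.074], [1.0, -0.0, -0.0, -0.0], [0.0, -0.258, 0.966, -0.18], [0.0, 0.0, 0.0, 1.0]] [ 2.73955317e-01  9.61742309e-01  2.10217884e-04 -4.13215463e-04]
top red 0.067 []
top redL 0.069 []
top blue 0.038 []
scene red 0.068 []
scene redL 0.069 []
scene blue 0.038 []
```

View pics/w1.png

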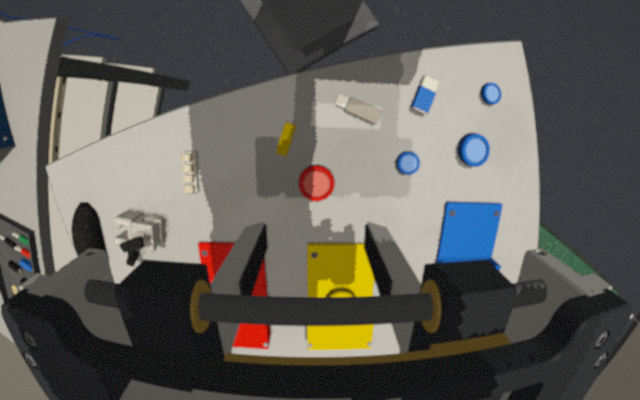

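```bash
cat >> h.py <<'E'
from scipy.spatial.transform import Rotation as R
def wpix(c,uv,h):
    "fisheye wrist pixels to world on plane z=h"
    uv=np.atleast_2d(uv).astype(float);K=c['intrinsics'];st=c['st'];T=c['tool_from_camera']
    d=(uv-K[:2,2])/K[0,0];r=np.linalg.norm(d,axis=1)[:,None]
    v=np.hstack([np.sin(r)*d/np.maximum(r,1e-9),np.cos(r)])
    Rw=R.from_quat(st['orientation']).as_matrix();v=v@(Rw@T[:3,:3]).T;o=Rw@T[:3,3]+st['eef_pos']
    return (o+v*((h-o[2])/v[:,2])[:,None])[:,:2]
def wmask(c,col,smin=90):
    H,S,V=cv2.split(cv2.cvtColor(c['frame'],cv2.COLOR_BGR2HSV))
    m={'red':(H<8)|(H>172),'blue':(H>98)&(H<122),'yel':(H>22)&(H<36)}[col]&(S>smin)&(V>60)
    return cv2.connectedComponentsWithStats(m.astype('u1'))
def look(name):
    st=bot.observe();c=bot.capture('wrist');c['st']=st;pickle.dump(c,open(name+'.pkl','wb'));cv2.imwrite(f'pics/{name}.png',c['frame']);return c
E
cat > d.py <<'E'
import sys
from h import *
c=load(sys.argv[1])
for col in sys.argv[2:]:
    k,L,st,ce=wmask(c,col)
    for i in range(1,k):
        if st[i,4]<200: continue
        v,u=np.nonzero(L==i);uv=np.c_[u,v]
        for h in(.008,.016) :
            w=wpix(c,uv,h)*1000;(a,b),r=cv2.minEnclosingCircle(w.astype('f4'));rc=cv2.minAreaRect(w.astype('f4'))
            print(col,st[i,4],ce[i].round(0),'h',h,'circ',round(a,1),round(b,1),round(r,1),'rect',np.round(rc[0],1),np.round(rc[1],1),round(rc[2],1))
E
python3 d.py wr1 red blue yel
```

```text
red 1050 [316. 183.] h 0.008 circ 388.5 -214.1 20.8 rect [ 389.1 -213.7] [39.7 40.6] 58.2
red 1050 [316. 183.] h 0.016 circ 386.9 -213.2 20.3 rect [ 387.5 -212.8] [38.7 39.6] 58.2
red 868 [214. 256.] h 0.008 circ 410.9 -369.2 35.7 rect [ 397.3 -375.5] [39.5 71.1] 24.6
red 868 [214. 256.] h 0.016 circ 408.8 -364.5 34.8 rect [ 395.5 -370.6] [38.6 69.4] 24.6
red 370 [260. 283.] h 0.008 circ 453.9 -339.2 28.4 rect [ 454.7 -338.1] [20.9 54.6] 54.1
red 370 [260. 283.] h 0.016 circ 450.8 -335.2 27.7 rect [ 451.6 -334.2] [20.4 53.2] 54.1
red 867 [252. 335.] h 0.008 circ 524.8 -406.8 37.5 rect [ 525.  -406.6] [58.5 50.5] 57.4
red 867 [252. 335.] h 0.016 circ 520.0 -401.2 36.6 rect [ 520.2 -401. ] [57.  49.3] 57.4
blue 232 [88. 35.] h 0.008 circ 68.1 -360.8 52.4 rect [  60.8 -355. ] [104.7  27. ] 51.1
blue 232 [88. 35.] h 0.016 circ 74.3 -356.3 51.2 rect [  67.2 -350.6] [102.2  26.3] 51.1
blue 247 [491.  93.] h 0.008 circ 403.3 20.2 14.3 rect [403.8  20.7] [26.5 25.5] 24.0
blue 247 [491.  93.] h 0.016 circ 401.4 15.5 14.0 rect [401.9  16. ] [25.9 24.9] 24.0
blue 374 [423.  99.] h 0.008 circ 36
[... 509 characters left out ...]
33.] h 0.008 circ 557.7 -78.2 69.2 rect [558.  -77.3] [104.9  97.5] 56.7
blue 3316 [469. 233.] h 0.016 circ 552.1 -80.5 67.6 rect [552.4 -79.6] [102.4  95.1] 56.7
yel 394 [285. 139.] h 0.008 circ 330.4 -216.0 18.7 rect [ 330.3 -216. ] [13.7 36.7] 39.1
yel 394 [285. 139.] h 0.016 circ 330.2 -215.0 18.2 rect [ 330.1 -215. ] [13.3 35.8] 39.1
yel 3485 [339. 271.] h 0.008 circ 498.7 -245.2 55.6 rect [ 499.5 -245.1] [84.8 77.6] 57.6
yel 3485 [339. 271.] h 0.016 circ 494.5 -243.5 54.3 rect [ 495.3 -243.4] [82.7 75.7] 57.6
yel 1640 [339. 336.] h 0.008 circ 591.1 -301.0 50.7 rect [ 590.1 -300.2] [91.9 49.1] 58.3
yel 1640 [339. 336.] h 0.016 circ 584.7 -297.9 49.5 rect [ 583.7 -297.2] [89.6 47.9] 58.3
```

Request:
jog_arm(squeeze=12, rows=[{"gripper": -0.3,"tz": -0.05},{"gripper": -0.3,"tz": -0.1},{"gripper": -0.3,"tz": -0.13},{"gripper": -0.3,"tz": -0.145},{"gripper": -0.3,"tz": -0.156},{"gripper": -0.3,"tz": -0.156},{"gripper": 1,"tz": -0.156},{"gripper": 1,"tz": -0.156},{"gripper": 1,"tz": -0.156},{"gripper": 1,"tz": -0.156},{"gripper": 1,"tz": -0.156},{"gripper": 1,"tz": -0.156},{"gripper": 1,"tz": -0.145},{"gripper": 1,"tz": -0.12},{"gripper": 1,"tz": -0.096},{"gripper": 1,"tz": -0.096},{"gripper": 1,"tz": -0.096}])

```text
validation failed for argument at $.ro...
```

Request:
jog_arm(squeeze=12, rows=[{"gripper": -0.3,"tx": 0,"ty": 0,"tz": -0.05,"spin": 0},{"gripper": -0.3,"tx": 0,"ty": 0,"tz": -0.1,"spin": 0},{"gripper": -0.3,"tx": 0,"ty": 0,"tz": -0.13,"spin": 0},{"gripper": -0.3,"tx": 0,"ty": 0,"tz": -0.145,"spin": 0},{"gripper": -0.3,"tx": 0,"ty": 0,"tz": -0.156,"spin": 0},{"gripper": -0.3,"tx": 0,"ty": 0,"tz": -0.156,"spin": 0},{"gripper": 1,"tx": 0,"ty": 0,"tz": -0.156,"spin": 0},{"gripper": 1,"tx": 0,"ty": 0,"tz": -0.156,"spin": 0},{"gripper": 1,"tx": 0,"ty": 0,"tz": -0.156,"spin": 0},{"gripper": 1,"tx": 0,"ty": 0,"tz": -0.156,"spin": 0},{"gripper": 1,"tx": 0,"ty": 0,"tz": -0.156,"spin": 0},{"gripper": 1,"tx": 0,"ty": 0,"tz": -0.156,"spin": 0},{"gripper": 1,"tx": 0,"ty": 0,"tz": -0.145,"spin": 0},{"gripper": 1,"tx": 0,"ty": 0,"tz": -0.12,"spin": 0},{"gripper": 1,"tx": 0,"ty": 0,"tz": -0.096,"spin": 0},{"gripper": 1,"tx": 0,"ty": 0,"tz": -0.096,"spin": 0},{"gripper": 1,"tx": 0,"ty": 0,"tz": -0.096,"spin": 0}])

```text
time_s: 3.75
eef_pos: [0.3881, -0.2135, 0.0647]
orientation: [0.273, 0.962, -0.0, 0.0]
ft_force: [-0.4, 0.0, -0.8]
grip_width: 0.0395
gripper_force: 12.0
```

Request:
jog_arm(rows=[{"gripper": 1,"tx": 0.012,"ty": -0.04,"tz": 0,"spin": 0},{"gripper": 1,"tx": 0.024,"ty": -0.08,"tz": 0,"spin": 0},{"gripper": 1,"tx": 0.036,"ty": -0.12,"tz": 0,"spin": 0},{"gripper": 1,"tx": 0.044,"ty": -0.15,"tz": 0,"spin": 0},{"gripper": 1,"tx": 0.044,"ty": -0.15,"tz": -0.02,"spin": 0},{"gripper": 1,"tx": 0.044,"ty": -0.15,"tz": -0.035,"spin": 0},{"gripper": 1,"tx": 0.044,"ty": -0.15,"tz": -0.035,"spin": 0},{"gripper": 1,"tx": 0.044,"ty": -0.15,"tz": -0.035,"spin": 0}])

```text
time_s: 4.55
eef_pos: [0.4319, -0.3628, 0.0291]
orientation: [0.273, 0.962, 0.0, -0.001]
ft_force: [0.1, 0.3, -0.1]
grip_width: 0.0399
gripper_force: 12.0
```

Run:
```python
from h import *
c=look('w2');t=grab('top')
print(c['st']['eef_pos'],c['st']['ft_force'])
a=np.vstack([cv2.resize(c['frame'][120:320,160:480],None,fx=2,fy=2)]);cv2.imwrite('pics/w2c.png',a)
```

```text
[ 0.43192093 -0.36279914  0.02913916] [ 0.13770596  0.26330733 -0.072922  ]
```

View pics/w2c.png

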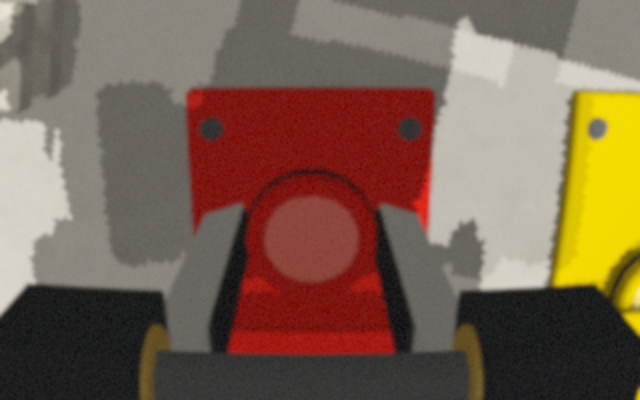

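Run:
```python
from h import *
c=load('w2');w=wpix(c,[[254,164.5],[377,164.5],[265,184],[365,184]],.008)*1000
print(w.round(1));e=(w[1]-w[0]);print(np.linalg.norm(e),np.degrees(np.arctan2(e[1],e[0])),w[:2].mean(0))
d=np.array([.851,-.5255]);print('mouth est',w[:2].mean(0)+75*d)
```

```text
[[ 375.  -376. ]
 [ 418.  -306.4]
 [ 390.  -377.1]
 [ 425.4 -320. ]]
81.82801045092852 58.28619463749487 [ 396.5195301 -341.2305512]
mouth est [ 460.3445301 -380.6430512]
```

Request:
jog_arm(rows=[{"gripper": 1,"tx": 0,"ty": 0,"tz": -0.01,"spin": 0},{"gripper": 1,"tx": 0,"ty": 0,"tz": -0.014,"spin": 0},{"gripper": 1,"tx": 0,"ty": 0,"tz": -0.016,"spin": 0},{"gripper": 1,"tx": 0,"ty": 0,"tz": -0.0165,"spin": 0},{"gripper": 1,"tx": 0,"ty": 0,"tz": -0.0165,"spin": 0}])

```text
time_s: 5.15
eef_pos: [0.432, -0.3633, 0.0131]
orientation: [0.273, 0.962, 0.0, -0.0]
ft_force: [-0.3, 2.2, 3.0]
grip_width: 0.0395
gripper_force: 12.0
```

Request:
jog_arm(rows=[{"gripper": -0.2,"tx": 0,"ty": 0,"tz": 0,"spin": 0},{"gripper": -0.2,"tx": 0,"ty": 0,"tz": 0,"spin": 0},{"gripper": -0.2,"tx": 0,"ty": 0,"tz": 0,"spin": 0},{"gripper": -0.2,"tx": 0,"ty": 0,"tz": 0.02,"spin": 0},{"gripper": -0.2,"tx": 0,"ty": 0,"tz": 0.045,"spin": 0},{"gripper": 0.6,"tx": -0.015,"ty": 0.009,"tz": 0.045,"spin": 0},{"gripper": 0.6,"tx": -0.0306,"ty": 0.0189,"tz": 0.045,"spin": 0},{"gripper": 0.6,"tx": -0.0306,"ty": 0.0189,"tz": 0.045,"spin": 0},{"gripper": 0.6,"tx": -0.0306,"ty": 0.0189,"tz": 0.045,"spin": 0},{"gripper": 0.6,"tx": -0.0306,"ty": 0.0189,"tz": 0.02,"spin": 0},{"gripper": 0.6,"tx": -0.0306,"ty": 0.0189,"tz": 0.002,"spin": 0},{"gripper": 0.6,"tx": -0.0306,"ty": 0.0189,"tz": 0.001,"spin": 0},{"gripper": 0.6,"tx": -0.0306,"ty": 0.0189,"tz": 0.001,"spin": 0}])

```text
time_s: 6.45
eef_pos: [0.4019, -0.3448, 0.0141]
orientation: [0.273, 0.962, 0.0, -0.0]
ft_force: [-0.6, 0.9, 0.4]
grip_width: 0.0188
gripper_force: 0.0
```

Run:
```python
from h import *
c=look('w3')
print(c['st']['eef_pos'],c['st']['ft_force'],c['st']['grip_width'])
cv2.imwrite('pics/w3c.png',cv2.resize(c['frame'][120:320,160:480],None,fx=2,fy=2))
```

```text
[ 0.40188902 -0.34484042  0.0140659 ] [-0.60021811  0.85722261  0.37779047] 0.018766907824766754
```

View pics/w3c.png

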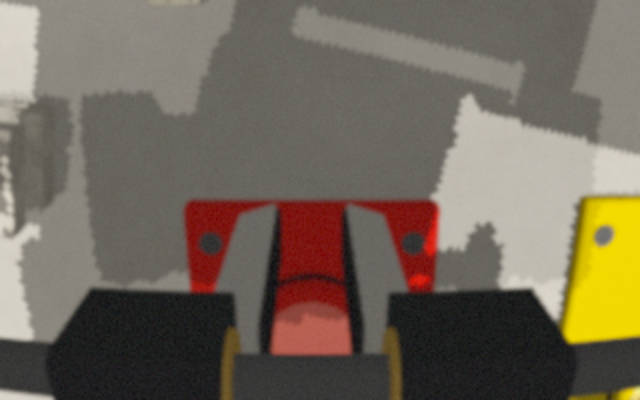

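Request:
jog_arm(rows=[{"gripper": 0.6,"tx": 0.00425,"ty": -0.0026,"tz": 0,"spin": 0},{"gripper": 0.6,"tx": 0.0085,"ty": -0.0053,"tz": 0,"spin": 0},{"gripper": 0.6,"tx": 0.0128,"ty": -0.0079,"tz": 0,"spin": 0},{"gripper": 0.6,"tx": 0.017,"ty": -0.0105,"tz": 0,"spin": 0},{"gripper": 0.6,"tx": 0.0213,"ty": -0.0131,"tz": 0,"spin": 0},{"gripper": 0.6,"tx": 0.0255,"ty": -0.0158,"tz": 0,"spin": 0},{"gripper": 0.6,"tx": 0.0289,"ty": -0.0179,"tz": 0,"spin": 0},{"gripper": 0.6,"tx": 0.0315,"ty": -0.0194,"tz": 0,"spin": 0},{"gripper": 0.6,"tx": 0.0332,"ty": -0.0205,"tz": 0,"spin": 0},{"gripper": 0.6,"tx": 0.0332,"ty": -0.0205,"tz": 0,"spin": 0},{"gripper": 0.6,"tx": 0.0332,"ty": -0.0205,"tz": 0,"spin": 0},{"gripper": 0.6,"tx": 0.0332,"ty": -0.0205,"tz": 0,"spin": 0}])

```text
time_s: 7.7
eef_pos: [0.4346, -0.365, 0.0139]
orientation: [0.273, 0.962, -0.0, 0.0]
ft_force: [0.3, -0.2, -0.9]
grip_width: 0.0188
gripper_force: 0.0
```

Request:
jog_arm(rows=[{"gripper": 0.6,"tx": 0.0017,"ty": -0.00105,"tz": 0,"spin": 0},{"gripper": 0.6,"tx": 0.0034,"ty": -0.0021,"tz": 0,"spin": 0},{"gripper": 0.6,"tx": 0.0043,"ty": -0.0026,"tz": 0,"spin": 0},{"gripper": 0.6,"tx": 0.0043,"ty": -0.0026,"tz": 0,"spin": 0},{"gripper": 0.6,"tx": 0.0043,"ty": -0.0026,"tz": 0,"spin": 0},{"gripper": 0.6,"tx": 0.0043,"ty": -0.0026,"tz": 0,"spin": 0}])

```text
time_s: 8.3
eef_pos: [0.439, -0.3677, 0.0139]
orientation: [0.273, 0.962, -0.0, 0.0]
ft_force: [-0.2, 0.3, -0.1]
grip_width: 0.0189
gripper_force: 0.0
```

Request:
jog_arm(rows=[{"gripper": 0.6,"tx": 0.0006,"ty": -0.0004,"tz": 0,"spin": 0},{"gripper": 0.6,"tx": 0.0013,"ty": -0.0008,"tz": 0,"spin": 0},{"gripper": 0.6,"tx": 0.0013,"ty": -0.0008,"tz": 0,"spin": 0},{"gripper": 0.6,"tx": 0.0013,"ty": -0.0008,"tz": 0,"spin": 0},{"gripper": 0.6,"tx": 0.0013,"ty": -0.0008,"tz": 0,"spin": 0}])

```text
time_s: 8.8
eef_pos: [0.4403, -0.3685, 0.014]
orientation: [0.273, 0.962, -0.0, 0.0]
ft_force: [-0.1, -0.3, -0.7]
grip_width: 0.0192
gripper_force: 0.0
```

Request:
jog_arm(rows=[{"gripper": 0.6,"tx": 0.0005,"ty": -0.0003,"tz": 0,"spin": 0},{"gripper": 0.6,"tx": 0.0009,"ty": -0.0005,"tz": 0,"spin": 0},{"gripper": 0.6,"tx": 0.0009,"ty": -0.0005,"tz": 0,"spin": 0},{"gripper": 0.6,"tx": 0.0009,"ty": -0.0005,"tz": 0,"spin": 0},{"gripper": 0.6,"tx": 0.0009,"ty": -0.0005,"tz": 0,"spin": 0}])

```text
time_s: 9.3
eef_pos: [0.4412, -0.369, 0.014]
orientation: [0.273, 0.962, -0.0, 0.0]
ft_force: [0.6, 0.6, 0.1]
grip_width: 0.0188
gripper_force: 0.1
```

Request:
jog_arm(rows=[{"gripper": 0.6,"tx": 0.0005,"ty": -0.0003,"tz": 0,"spin": 0},{"gripper": 0.6,"tx": 0.0009,"ty": -0.0005,"tz": 0,"spin": 0},{"gripper": 0.6,"tx": 0.0009,"ty": -0.0005,"tz": 0,"spin": 0},{"gripper": 0.6,"tx": 0.0009,"ty": -0.0005,"tz": 0,"spin": 0},{"gripper": 0.6,"tx": 0.0009,"ty": -0.0005,"tz": 0,"spin": 0}])

```text
time_s: 9.8
eef_pos: [0.4421, -0.3695, 0.0139]
orientation: [0.273, 0.962, 0.0, -0.0]
ft_force: [-0.8, 0.8, 0.1]
grip_width: 0.0186
gripper_force: 0.2
```

Request:
jog_arm(rows=[{"gripper": 0.6,"tx": 0.0005,"ty": -0.0003,"tz": 0,"spin": 0},{"gripper": 0.6,"tx": 0.0009,"ty": -0.0006,"tz": 0,"spin": 0},{"gripper": 0.6,"tx": 0.0009,"ty": -0.0006,"tz": 0,"spin": 0},{"gripper": 0.6,"tx": 0.0009,"ty": -0.0006,"tz": 0,"spin": 0},{"gripper": 0.6,"tx": 0.0009,"ty": -0.0006,"tz": 0,"spin": 0}])

```text
time_s: 10.3
eef_pos: [0.4426, -0.3697, 0.0138]
orientation: [0.273, 0.962, 0.0, -0.001]
ft_force: [-4.2, 3.4, 1.6]
grip_width: 0.0186
gripper_force: 2.3
```

Request:
jog_arm(rows=[{"gripper": 0.6,"tx": 0.0001,"ty": 0.0002,"tz": 0,"spin": 0},{"gripper": 0.6,"tx": 0.0002,"ty": 0.0003,"tz": 0,"spin": 0},{"gripper": 0.6,"tx": 0.0002,"ty": 0.0003,"tz": 0,"spin": 0},{"gripper": 0.6,"tx": 0.0002,"ty": 0.0003,"tz": 0,"spin": 0}])

```text
time_s: 10.7
eef_pos: [0.4427, -0.3696, 0.0138]
orientation: [0.273, 0.962, 0.0, -0.001]
ft_force: [-5.5, 1.8, 1.1]
grip_width: 0.0184
gripper_force: 2.4
```

Request:
jog_arm(rows=[{"gripper": 0.6,"tx": -0.0003,"ty": 0.0002,"tz": 0,"spin": 0},{"gripper": 0.6,"tx": 0.0,"ty": 0.0006,"tz": 0,"spin": 0},{"gripper": 0.6,"tx": 0.0,"ty": 0.0006,"tz": 0,"spin": 0},{"gripper": 0.6,"tx": 0.0,"ty": 0.0006,"tz": 0,"spin": 0}])

```text
time_s: 11.1
eef_pos: [0.4429, -0.3693, 0.0138]
orientation: [0.273, 0.962, -0.0, -0.0]
ft_force: [-5.4, 0.0, 1.4]
grip_width: 0.019
gripper_force: 2.6
```

Request:
jog_arm(rows=[{"gripper": 0.6,"tx": -0.0002,"ty": -0.0004,"tz": 0,"spin": 0},{"gripper": 0.6,"tx": -0.0006,"ty": -0.001,"tz": 0,"spin": 0},{"gripper": 0.6,"tx": -0.0006,"ty": -0.001,"tz": 0,"spin": 0},{"gripper": 0.6,"tx": -0.0006,"ty": -0.001,"tz": 0,"spin": 0}])

```text
time_s: 11.5
eef_pos: [0.4426, -0.3698, 0.0138]
orientation: [0.273, 0.962, 0.0, -0.0]
ft_force: [-3.0, 4.1, 1.0]
grip_width: 0.0187
gripper_force: 2.7
```

Request:
jog_arm(rows=[{"gripper": 0.6,"tx": 0.0003,"ty": 0.0005,"tz": 0,"spin": 0},{"gripper": 0.6,"tx": 0.0003,"ty": 0.0005,"tz": 0,"spin": 0},{"gripper": 0.6,"tx": -0.0007,"ty": 0.0011,"tz": 0,"spin": 0},{"gripper": 0.6,"tx": -0.0055,"ty": 0.0041,"tz": 0,"spin": 0},{"gripper": 0.6,"tx": -0.0125,"ty": 0.0084,"tz": 0,"spin": 0},{"gripper": 0.6,"tx": -0.0125,"ty": 0.0084,"tz": 0.02,"spin": 0},{"gripper": 0.6,"tx": -0.0125,"ty": 0.0084,"tz": 0.06,"spin": 0},{"gripper": 0.6,"tx": -0.0125,"ty": 0.0084,"tz": 0.086,"spin": 0},{"gripper": 0.6,"tx": -0.0125,"ty": 0.0084,"tz": 0.086,"spin": 0},{"gripper": 0.6,"tx": -0.0125,"ty": 0.0084,"tz": 0.086,"spin": 0}])

```text
time_s: 12.5
eef_pos: [0.4299, -0.3616, 0.1]
orientation: [0.273, 0.962, -0.0, 0.0]
ft_force: [-0.4, -0.1, -0.9]
grip_width: 0.0188
gripper_force: 0.0
```

Request:
jog_arm(rows=[{"gripper": -0.3,"tx": 0.0201,"ty": 0.325,"tz": 0.06,"spin": -0.031},{"gripper": -0.3,"tx": 0.0201,"ty": 0.325,"tz": 0.06,"spin": -0.031},{"gripper": -0.3,"tx": 0.0201,"ty": 0.325,"tz": 0.06,"spin": -0.031},{"gripper": -0.3,"tx": 0.0201,"ty": 0.325,"tz": 0.06,"spin": -0.031},{"gripper": -0.3,"tx": 0.0201,"ty": 0.325,"tz": 0.06,"spin": -0.031},{"gripper": -0.3,"tx": 0.0201,"ty": 0.325,"tz": 0.06,"spin": -0.031},{"gripper": -0.3,"tx": 0.0201,"ty": 0.325,"tz": 0.06,"spin": -0.031},{"gripper": -0.3,"tx": 0.0201,"ty": 0.325,"tz": 0.06,"spin": -0.031},{"gripper": -0.3,"tx": 0.0201,"ty": 0.325,"tz": 0.06,"spin": -0.031},{"gripper": -0.3,"tx": 0.0201,"ty": 0.325,"tz": 0.06,"spin": -0.031}])

```text
time_s: 13.5
eef_pos: [0.4498, -0.0375, 0.159]
orientation: [0.289, 0.957, -0.0, -0.001]
ft_force: [0.2, -1.1, 0.1]
grip_width: 0.0616
gripper_force: 0.0
```

```bash
python3 - <<'E'
from h import *
c=look('w4');print(c['st']['eef_pos'])
E
python3 d.py w4 blue | grep 'h 0.016'
```

```text
[ 0.44977921 -0.03749688  0.15903525]
blue 248 [38. 73.] h 0.016 circ 73.1 -288.0 94.0 rect [  79.9 -295.3] [187.9  24.1] 42.5
blue 213 [338. 118.] h 0.016 circ 403.6 20.5 12.6 rect [403.5  20.8] [22.9 24. ] 57.0
blue 383 [255. 136.] h 0.016 circ 370.6 -61.8 14.3 rect [370.6 -62.2] [18.7 23.3] 37.0
blue 718 [318. 182.] h 0.016 circ 449.5 -34.3 19.4 rect [449.8 -34. ] [37.5 37.3] 56.4
blue 394 [247. 199.] h 0.016 circ 422.1 -110.5 13.2 rect [ 422.  -110.4] [23.6 25.8] 9.4
blue 4154 [330. 266.] h 0.016 circ 544.0 -78.2 56.8 rect [544.3 -78.3] [82.5 82.9] 55.8
blue 1275 [330. 334.] h 0.016 circ 630.2 -134.6 46.1 rect [ 630.3 -134.8] [87.2 36.6] 56.2
```

Request:
jog_arm(squeeze=12, rows=[{"gripper": -0.3,"tx": 0,"ty": 0.0013,"tz": -0.05,"spin": 0},{"gripper": -0.3,"tx": 0,"ty": 0.0013,"tz": -0.1,"spin": 0},{"gripper": -0.3,"tx": 0,"ty": 0.0013,"tz": -0.13,"spin": 0},{"gripper": -0.3,"tx": 0,"ty": 0.0013,"tz": -0.145,"spin": 0},{"gripper": -0.3,"tx": 0,"ty": 0.0013,"tz": -0.156,"spin": 0},{"gripper": -0.3,"tx": 0,"ty": 0.0013,"tz": -0.156,"spin": 0},{"gripper": 1,"tx": 0,"ty": 0.0013,"tz": -0.156,"spin": 0},{"gripper": 1,"tx": 0,"ty": 0.0013,"tz": -0.156,"spin": 0},{"gripper": 1,"tx": 0,"ty": 0.0013,"tz": -0.156,"spin": 0},{"gripper": 1,"tx": 0,"ty": 0.0013,"tz": -0.156,"spin": 0},{"gripper": 1,"tx": 0,"ty": 0.0013,"tz": -0.156,"spin": 0},{"gripper": 1,"tx": 0,"ty": 0.0013,"tz": -0.156,"spin": 0},{"gripper": 1,"tx": 0,"ty": 0.0013,"tz": -0.145,"spin": 0},{"gripper": 1,"tx": 0,"ty": 0.0013,"tz": -0.12,"spin": 0},{"gripper": 1,"tx": 0,"ty": 0.0013,"tz": -0.096,"spin": 0},{"gripper": 1,"tx": 0,"ty": 0.0013,"tz": -0.096,"spin": 0},{"gripper": 1,"tx": 0,"ty": 0.0013,"tz": -0.096,"spin": 0}])

```text
time_s: 15.25
eef_pos: [0.4502, -0.0355, 0.0642]
orientation: [0.288, 0.958, 0.0, 0.0]
ft_force: [0.6, -0.3, -1.3]
grip_width: 0.0399
gripper_force: 12.0
```

```bash
python3 d.py w4 blue | grep 'h 0.008'|tail -2; python3 d.py w4 yel|grep 'h 0.008'
```

```text
blue 4154 [330. 266.] h 0.008 circ 547.8 -80.2 58.2 rect [548.2 -80.4] [84.6 85. ] 55.8
blue 1275 [330. 334.] h 0.008 circ 636.2 -138.1 47.3 rect [ 636.3 -138.3] [89.4 37.6] 56.2
yel 314 [141. 183.] h 0.008 circ 331.9 -214.2 19.4 rect [ 330.5 -215.8] [18.4 36.6] 44.1
yel 282 [239. 343.] h 0.008 circ 575.7 -257.2 33.0 rect [ 578.6 -253.9] [22.6 65.2] 47.8
```

Request:
jog_arm(rows=[{"gripper": 1,"tx": 0.035,"ty": -0.017,"tz": 0,"spin": 0},{"gripper": 1,"tx": 0.07,"ty": -0.034,"tz": 0,"spin": 0},{"gripper": 1,"tx": 0.0961,"ty": -0.0462,"tz": 0,"spin": 0},{"gripper": 1,"tx": 0.0961,"ty": -0.0462,"tz": -0.02,"spin": 0},{"gripper": 1,"tx": 0.0961,"ty": -0.0462,"tz": -0.035,"spin": 0},{"gripper": 1,"tx": 0.0961,"ty": -0.0462,"tz": -0.035,"spin": 0},{"gripper": 1,"tx": 0.0961,"ty": -0.0462,"tz": -0.035,"spin": 0},{"gripper": 1,"tx": 0.0961,"ty": -0.0462,"tz": -0.035,"spin": 0}])

```text
time_s: 16.05
eef_pos: [0.5464, -0.0816, 0.0296]
orientation: [0.288, 0.958, 0.0, 0.0]
ft_force: [-0.1, 0.1, -1.0]
grip_width: 0.0396
gripper_force: 12.0
```

Run:
```python
from h import *
c=look('w5')
print(c['st']['eef_pos'],c['st']['ft_force'])
cv2.imwrite('pics/w5c.png',cv2.resize(c['frame'][120:320,160:480],None,fx=2,fy=2))
```

```text
[ 0.54640178 -0.08155041  0.02963685] [-0.10515086  0.09772327 -0.95749223]
```

View pics/w5c.png

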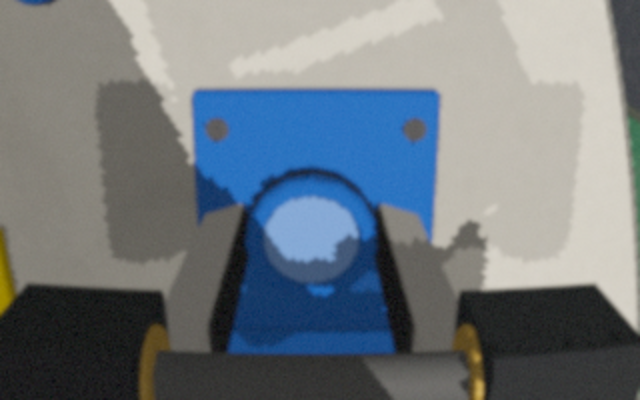

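Run:
```python
from h import *
def run(n,col,d):
    c=load(n);H,S,V=cv2.split(cv2.cvtColor(c['frame'],cv2.COLOR_BGR2HSV))
    m=(((H<8)|(H>172)) if col=='red' else (H>98)&(H<122))&(S>90)
    L=[];Rr=[]
    for v in range(172,215,1):
        u=np.nonzero(m[v,245:395])[0]+245
        if len(u)>20: L.append((u[0]-.5,v));Rr.append((u[-1]+.5,v))
    print(n,c['st']['eef_pos'].round(4))
    for nm,E in(('L',L),('R',Rr)):
        w=wpix(c,E,.008)*1000
        vx,vy,x,y=cv2.fitLine(w.astype('f4'),cv2.DIST_HUBER,0,.01,.01).ravel();s=np.sign(vx)
        nrm=np.array([-d[1],d[0]]);o=c['st']['eef_pos'][:2]*1000
        print(nm,'yaw',np.degrees(np.arctan2(s*vy,s*vx)).round(2),'lat from tcp',np.dot(np.array([x,y])-o,nrm).round(2),'along',np.dot(np.array([x,y])-o,d).round(1), [e for e in E[::14]])
run('w2','red',np.array([.851,-.5255]));run('w5','blue',np.array([.834,-.552]))
```

```text
w2 [ 0.4319 -0.3628  0.0291]
L yaw -31.61 lat from tcp -42.56 along -21.8 [(np.float64(252.5), 172), (np.float64(252.5), 186), (np.float64(253.5), 200), (np.float64(254.5), 214)]
R yaw -32.33 lat from tcp 40.77 along -21.8 [(np.float64(377.5), 172), (np.float64(375.5), 186), (np.float64(375.5), 200), (np.float64(374.5), 214)]
w5 [ 0.5464 -0.0816  0.0296]
L yaw -34.52 lat from tcp -40.12 along -23.5 [(np.float64(255.5), 172), (np.float64(256.5), 186), (np.float64(257.5), 200), (np.float64(257.5), 214)]
R yaw -33.3 lat from tcp 42.38 along -17.5 [(np.float64(379.5), 172), (np.float64(378.5), 186), (np.float64(377.5), 200), (np.float64(376.5), 214)]
```

Request:
jog_arm(rows=[{"gripper": 1,"tx": 0.0006,"ty": 0.0009,"tz": -0.01,"spin": -0.006},{"gripper": 1,"tx": 0.0006,"ty": 0.0009,"tz": -0.014,"spin": -0.006},{"gripper": 1,"tx": 0.0006,"ty": 0.0009,"tz": -0.016,"spin": -0.006},{"gripper": 1,"tx": 0.0006,"ty": 0.0009,"tz": -0.0165,"spin": -0.006},{"gripper": 1,"tx": 0.0006,"ty": 0.0009,"tz": -0.0165,"spin": -0.006}])

```text
time_s: 16.6
eef_pos: [0.5466, -0.0807, 0.0126]
orientation: [0.291, 0.957, -0.0, -0.0]
ft_force: [-4.0, 0.5, 5.5]
grip_width: 0.0397
gripper_force: 12.0
```

Request:
jog_arm(rows=[{"gripper": -0.2,"tx": 0,"ty": 0,"tz": 0,"spin": 0},{"gripper": -0.2,"tx": 0,"ty": 0,"tz": 0,"spin": 0},{"gripper": -0.2,"tx": 0,"ty": 0,"tz": 0,"spin": 0},{"gripper": -0.2,"tx": 0,"ty": 0,"tz": 0.02,"spin": 0},{"gripper": -0.2,"tx": 0,"ty": 0,"tz": 0.045,"spin": 0},{"gripper": 0.6,"tx": -0.015,"ty": 0.01,"tz": 0.045,"spin": 0},{"gripper": 0.6,"tx": -0.0299,"ty": 0.02,"tz": 0.045,"spin": 0},{"gripper": 0.6,"tx": -0.0299,"ty": 0.02,"tz": 0.045,"spin": 0},{"gripper": 0.6,"tx": -0.0299,"ty": 0.02,"tz": 0.045,"spin": 0},{"gripper": 0.6,"tx": -0.0299,"ty": 0.02,"tz": 0.02,"spin": 0},{"gripper": 0.6,"tx": -0.0299,"ty": 0.02,"tz": 0.003,"spin": 0},{"gripper": 0.6,"tx": -0.0299,"ty": 0.02,"tz": 0.0015,"spin": 0},{"gripper": 0.6,"tx": -0.0299,"ty": 0.02,"tz": 0.0015,"spin": 0}])

```text
time_s: 17.9
eef_pos: [0.5173, -0.0611, 0.0139]
orientation: [0.291, 0.957, -0.0, -0.0]
ft_force: [0.1, -0.2, 1.0]
grip_width: 0.0189
gripper_force: 0.0
```

Request:
jog_arm(rows=[{"gripper": 0.6,"tx": 0.0042,"ty": -0.0028,"tz": 0,"spin": 0},{"gripper": 0.6,"tx": 0.0083,"ty": -0.0056,"tz": 0,"spin": 0},{"gripper": 0.6,"tx": 0.0125,"ty": -0.0083,"tz": 0,"spin": 0},{"gripper": 0.6,"tx": 0.0166,"ty": -0.0111,"tz": 0,"spin": 0},{"gripper": 0.6,"tx": 0.0208,"ty": -0.0139,"tz": 0,"spin": 0},{"gripper": 0.6,"tx": 0.0249,"ty": -0.0167,"tz": 0,"spin": 0},{"gripper": 0.6,"tx": 0.0282,"ty": -0.0189,"tz": 0,"spin": 0},{"gripper": 0.6,"tx": 0.0307,"ty": -0.0206,"tz": 0,"spin": 0},{"gripper": 0.6,"tx": 0.0324,"ty": -0.0217,"tz": 0,"spin": 0},{"gripper": 0.6,"tx": 0.0336,"ty": -0.0225,"tz": 0,"spin": 0},{"gripper": 0.6,"tx": 0.0344,"ty": -0.023,"tz": 0,"spin": 0},{"gripper": 0.6,"tx": 0.0349,"ty": -0.0234,"tz": 0,"spin": 0},{"gripper": 0.6,"tx": 0.0349,"ty": -0.0234,"tz": 0,"spin": 0},{"gripper": 0.6,"tx": 0.0349,"ty": -0.0234,"tz": 0,"spin": 0}])

```text
time_s: 19.3
eef_pos: [0.5519, -0.0842, 0.014]
orientation: [0.291, 0.957, -0.0, 0.0]
ft_force: [-0.4, 0.2, 0.8]
grip_width: 0.0192
gripper_force: 0.6
```

Request:
jog_arm(rows=[{"gripper": 0.6,"tx": 0.0005,"ty": -0.0003,"tz": 0,"spin": 0},{"gripper": 0.6,"tx": 0.0009,"ty": -0.0006,"tz": 0,"spin": 0},{"gripper": 0.6,"tx": 0.0009,"ty": -0.0006,"tz": 0,"spin": 0},{"gripper": 0.6,"tx": 0.0009,"ty": -0.0006,"tz": 0,"spin": 0},{"gripper": 0.6,"tx": 0.0009,"ty": -0.0006,"tz": 0,"spin": 0}])

```text
time_s: 19.8
eef_pos: [0.5528, -0.0848, 0.0139]
orientation: [0.291, 0.957, -0.0, 0.0]
ft_force: [-0.5, 0.2, 0.7]
grip_width: 0.0186
gripper_force: 0.6
```

Request:
jog_arm(rows=[{"gripper": 0.6,"tx": 0.0005,"ty": -0.0003,"tz": 0,"spin": 0},{"gripper": 0.6,"tx": 0.0009,"ty": -0.0006,"tz": 0,"spin": 0},{"gripper": 0.6,"tx": 0.0009,"ty": -0.0006,"tz": 0,"spin": 0},{"gripper": 0.6,"tx": 0.0009,"ty": -0.0006,"tz": 0,"spin": 0},{"gripper": 0.6,"tx": 0.0009,"ty": -0.0006,"tz": 0,"spin": 0}])

```text
time_s: 20.3
eef_pos: [0.5537, -0.0854, 0.0139]
orientation: [0.291, 0.957, 0.0, 0.0]
ft_force: [-1.6, -0.8, 1.0]
grip_width: 0.019
gripper_force: 0.6
```

Request:
jog_arm(rows=[{"gripper": 0.6,"tx": 0.0004,"ty": -0.0003,"tz": 0,"spin": 0},{"gripper": 0.6,"tx": 0.0008,"ty": -0.0005,"tz": 0,"spin": 0},{"gripper": 0.6,"tx": 0.0008,"ty": -0.0005,"tz": 0,"spin": 0},{"gripper": 0.6,"tx": 0.0008,"ty": -0.0005,"tz": 0,"spin": 0},{"gripper": 0.6,"tx": 0.0008,"ty": -0.0005,"tz": 0,"spin": 0}])

```text
time_s: 20.8
eef_pos: [0.5545, -0.0859, 0.0139]
orientation: [0.291, 0.957, -0.0, 0.0]
ft_force: [-0.5, 0.0, 0.3]
grip_width: 0.0186
gripper_force: 0.6
```

Request:
jog_arm(rows=[{"gripper": 0.6,"tx": 0.0005,"ty": -0.0003,"tz": 0,"spin": 0},{"gripper": 0.6,"tx": 0.0009,"ty": -0.0006,"tz": 0,"spin": 0},{"gripper": 0.6,"tx": 0.0009,"ty": -0.0006,"tz": 0,"spin": 0},{"gripper": 0.6,"tx": 0.0009,"ty": -0.0006,"tz": 0,"spin": 0},{"gripper": 0.6,"tx": 0.0009,"ty": -0.0006,"tz": 0,"spin": 0}])

```text
time_s: 21.3
eef_pos: [0.5554, -0.0865, 0.0139]
orientation: [0.291, 0.957, 0.0, 0.0]
ft_force: [-1.2, 0.9, 0.5]
grip_width: 0.0188
gripper_force: 0.6
```

Request:
jog_arm(rows=[{"gripper": 0.6,"tx": 0.0005,"ty": -0.0003,"tz": 0,"spin": 0},{"gripper": 0.6,"tx": 0.0008,"ty": -0.0005,"tz": 0,"spin": 0},{"gripper": 0.6,"tx": 0.0008,"ty": -0.0005,"tz": 0,"spin": 0},{"gripper": 0.6,"tx": 0.0008,"ty": -0.0005,"tz": 0,"spin": 0},{"gripper": 0.6,"tx": 0.0008,"ty": -0.0005,"tz": 0,"spin": 0}])

```text
time_s: 21.8
eef_pos: [0.5562, -0.087, 0.0139]
orientation: [0.291, 0.957, -0.0, 0.0]
ft_force: [-0.6, 0.5, 0.5]
grip_width: 0.0187
gripper_force: 0.7
```

Request:
jog_arm(rows=[{"gripper": 0.6,"tx": 0.0005,"ty": -0.0003,"tz": 0,"spin": 0},{"gripper": 0.6,"tx": 0.0009,"ty": -0.0006,"tz": 0,"spin": 0},{"gripper": 0.6,"tx": 0.0009,"ty": -0.0006,"tz": 0,"spin": 0},{"gripper": 0.6,"tx": 0.0009,"ty": -0.0006,"tz": 0,"spin": 0},{"gripper": 0.6,"tx": 0.0009,"ty": -0.0006,"tz": 0,"spin": 0}])

```text
time_s: 22.3
eef_pos: [0.5571, -0.0876, 0.0139]
orientation: [0.291, 0.957, -0.0, 0.0]
ft_force: [-0.8, 0.7, 1.4]
grip_width: 0.0186
gripper_force: 0.6
```

Request:
jog_arm(rows=[{"gripper": 0.6,"tx": 0.0005,"ty": -0.0003,"tz": 0,"spin": 0},{"gripper": 0.6,"tx": 0.0008,"ty": -0.0005,"tz": 0,"spin": 0},{"gripper": 0.6,"tx": 0.0008,"ty": -0.0005,"tz": 0,"spin": 0},{"gripper": 0.6,"tx": 0.0008,"ty": -0.0005,"tz": 0,"spin": 0},{"gripper": 0.6,"tx": 0.0008,"ty": -0.0005,"tz": 0,"spin": 0}])

```text
time_s: 22.8
eef_pos: [0.5578, -0.088, 0.0139]
orientation: [0.291, 0.957, 0.0, -0.0]
ft_force: [-2.5, 1.8, 1.4]
grip_width: 0.0189
gripper_force: 1.7
```

Request:
jog_arm(rows=[{"gripper": 0.6,"tx": 0.0003,"ty": -0.0002,"tz": 0,"spin": 0},{"gripper": 0.6,"tx": 0.0003,"ty": -0.0002,"tz": 0,"spin": 0},{"gripper": 0.6,"tx": 0.0003,"ty": -0.0002,"tz": 0,"spin": 0},{"gripper": 0.6,"tx": 0.0003,"ty": -0.0002,"tz": 0,"spin": 0}])

```text
time_s: 23.2
eef_pos: [0.5579, -0.0881, 0.0139]
orientation: [0.291, 0.957, 0.0, -0.0]
ft_force: [-3.7, 3.0, 2.5]
grip_width: 0.019
gripper_force: 2.5
```

Request:
jog_arm(rows=[{"gripper": 0.6,"tx": -0.0003,"ty": 0.0002,"tz": 0,"spin": 0},{"gripper": 0.6,"tx": 0.0001,"ty": 0.0008,"tz": 0,"spin": 0},{"gripper": 0.6,"tx": 0.0001,"ty": 0.0008,"tz": 0,"spin": 0},{"gripper": 0.6,"tx": 0.0001,"ty": 0.0008,"tz": 0,"spin": 0}])

```text
time_s: 23.6
eef_pos: [0.5584, -0.0876, 0.0139]
orientation: [0.291, 0.957, -0.0, 0.0]
ft_force: [-2.7, -0.1, 1.9]
grip_width: 0.0192
gripper_force: 1.0
```

Request:
jog_arm(rows=[{"gripper": 0.6,"tx": -0.0004,"ty": -0.0006,"tz": 0,"spin": 0},{"gripper": 0.6,"tx": -0.0007,"ty": -0.0011,"tz": 0,"spin": 0},{"gripper": 0.6,"tx": -0.0007,"ty": -0.0011,"tz": 0,"spin": 0},{"gripper": 0.6,"tx": -0.0007,"ty": -0.0011,"tz": 0,"spin": 0}])

```text
time_s: 24.0
eef_pos: [0.5576, -0.0884, 0.0139]
orientation: [0.291, 0.957, 0.0, -0.0]
ft_force: [-0.7, 3.8, 0.4]
grip_width: 0.0185
gripper_force: 2.0
```

Request:
jog_arm(rows=[{"gripper": 0.6,"tx": 0.0004,"ty": 0.0006,"tz": 0,"spin": 0},{"gripper": 0.6,"tx": 0.0004,"ty": 0.0006,"tz": 0,"spin": 0},{"gripper": 0.6,"tx": 0.0007,"ty": 0.0004,"tz": 0,"spin": 0},{"gripper": 0.6,"tx": 0.0007,"ty": 0.0004,"tz": 0,"spin": 0},{"gripper": 0.6,"tx": 0.0007,"ty": 0.0004,"tz": 0,"spin": 0}])

```text
time_s: 24.5
eef_pos: [0.5581, -0.0881, 0.0139]
orientation: [0.291, 0.957, -0.0, -0.0]
ft_force: [-2.5, 3.1, 0.1]
grip_width: 0.0189
gripper_force: 2.2
```

Request:
jog_arm(rows=[{"gripper": 0.6,"tx": 0.0002,"ty": 0.0001,"tz": 0,"spin": 0},{"gripper": 0.6,"tx": 0.0002,"ty": 0.0001,"tz": 0,"spin": 0},{"gripper": 0.6,"tx": 0.0003,"ty": 0.0,"tz": 0,"spin": 0},{"gripper": 0.6,"tx": 0.0003,"ty": 0.0,"tz": 0,"spin": 0},{"gripper": 0.6,"tx": 0.0003,"ty": 0.0,"tz": 0,"spin": 0}])

```text
time_s: 25.0
eef_pos: [0.5584, -0.0881, 0.0139]
orientation: [0.291, 0.957, 0.0, -0.0]
ft_force: [-3.9, 5.2, 1.2]
grip_width: 0.0191
gripper_force: 2.7
```

Request:
jog_arm(rows=[{"gripper": 0.6,"tx": 0.0001,"ty": 0.0003,"tz": 0,"spin": 0},{"gripper": 0.6,"tx": 0.0001,"ty": 0.0003,"tz": 0,"spin": 0},{"gripper": 0.6,"tx": 0.0001,"ty": 0.0003,"tz": 0,"spin": 0},{"gripper": 0.6,"tx": 0.0001,"ty": 0.0003,"tz": 0,"spin": 0}])

```text
time_s: 25.4
eef_pos: [0.5586, -0.0879, 0.0139]
orientation: [0.291, 0.957, -0.0, -0.0]
ft_force: [-3.4, 2.8, -0.2]
grip_width: 0.019
gripper_force: 2.5
```

Request:
jog_arm(rows=[{"gripper": 0.6,"tx": -0.0008,"ty": 0.0006,"tz": 0,"spin": 0},{"gripper": 0.6,"tx": -0.005,"ty": 0.0033,"tz": 0,"spin": 0},{"gripper": 0.6,"tx": -0.0125,"ty": 0.0083,"tz": 0,"spin": 0},{"gripper": 0.6,"tx": -0.0125,"ty": 0.0083,"tz": 0.03,"spin": 0},{"gripper": 0.6,"tx": -0.0125,"ty": 0.0083,"tz": 0.07,"spin": 0},{"gripper": 0.6,"tx": -0.0125,"ty": 0.0083,"tz": 0.12,"spin": 0},{"gripper": 0.6,"tx": -0.06,"ty": 0.03,"tz": 0.17,"spin": 0},{"gripper": 0.6,"tx": -0.1,"ty": 0.08,"tz": 0.2,"spin": 0},{"gripper": 0.6,"tx": -0.12,"ty": 0.13,"tz": 0.2,"spin": 0},{"gripper": 0.6,"tx": -0.14,"ty": 0.18,"tz": 0.2,"spin": 0},{"gripper": 0.6,"tx": -0.16,"ty": 0.23,"tz": 0.2,"spin": 0},{"gripper": 0.6,"tx": -0.18,"ty": 0.28,"tz": 0.2,"spin": 0},{"gripper": 0.6,"tx": -0.2,"ty": 0.33,"tz": 0.2,"spin": 0},{"gripper": 0.6,"tx": -0.2,"ty": 0.33,"tz": 0.2,"spin": 0},{"gripper": 0.6,"tx": -0.2,"ty": 0.33,"tz": 0.2,"spin": 0}])

```text
time_s: 26.9
eef_pos: [0.3563, 0.2457, 0.2141]
orientation: [0.289, 0.957, 0.001, 0.0]
ft_force: [0.8, -0.1, -0.2]
grip_width: 0.019
gripper_force: 0.0
```

Run:
```python
from h import *
t=grab('top');s=grab('scene');print(bot.observe()['eef_pos'])
a=cv2.resize(t['frame'][150:270,240:460],None,fx=3,fy=3,interpolation=cv2.INTER_CUBIC)
b=cv2.resize(s['frame'][130:340,260:420],(250,328),interpolation=cv2.INTER_CUBIC)
o=np.zeros((590,800,3),'u1');o[:360,:660]=a
f=s['frame'][130:340,260:420];o=np.zeros((600,800,3),'u1');A=cv2.resize(a,(440,240));o[:240,:440]=A;o[:600,440:800]=cv2.resize(f,(360,472))[0:472].repeat(1,0)[:472] if 0 else np.vstack([cv2.resize(f,(360,472)),np.zeros((128,360,3),'u1')])
cv2.imwrite('pics/end.png',o)
```

```text
[0.35788757 0.24283358 0.21388888]
```

View pics/end.png

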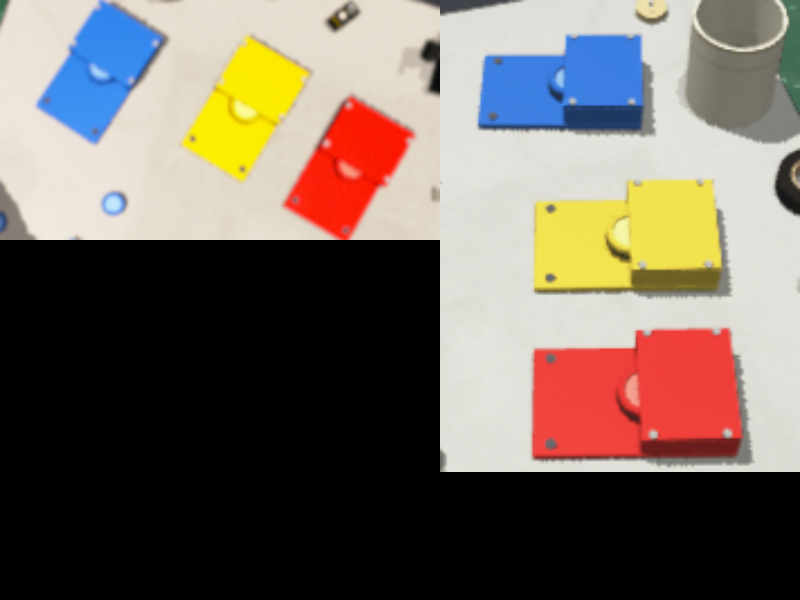

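The picture shows red (345,168 in the left view) and blue (100,68) each seated centrally under its own cover, flat. Yellow and the bystanders are undisturbed, and the arm is clear.

```bash
python3 -c "
from plant import bot
print(bot.sign_off())"
```

```text
the job is handed in; nothing more can be done
None
```

I pressed the red filter, then the blue, home in their own pockets at about 5 N, peaking near 6 N. By feel each rests against both pins. I handed the job in at about 27 s; no verdict came back.

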